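# Put the steel offcuts away in their cradles

## Robot

A 6-joint arm with a two-finger parallel gripper is mounted at the origin on the work surface; the furniture and walls round the work are solid. World frame = base frame: x ahead of the robot, y to its left, z up, the work surface at z = 0. Lengths are in mm, angles in rad, forces in N, time in s.
With the tool pointing down it reaches from about 400 to 925 mm from the base axis. Payload 12.5 kg.
Tool frame: the origin (TCP) lies midway between the tips of the shut fingers; the grasp point (between the pads) lies 19 mm behind it; z points along the fingers, y is the line along which they close (so a half turn about z gives the same grasp; the last joint's range is limited). The gripper opens to 95 mm and grips with 3 to 60 N. Pads are 20 mm wide; open, the fingers measure 119 mm over their backs; the gripper's body (75 mm by 180 mm) begins 59 mm behind the grasp point.
Start: joints at [-1.321, 0.491, 1.559, -0, 1.092, -0.106], TCP at [217.736, -585.865, 214.661] pointing down, gripper open.
Joint ranges: [-3.1, 3.1], [-0.84, 2.19], [0.05, 2.79], [-1.13, 4.28], [0.06, 2.93], [-2.69, 2.69]. Speed limits (rad/s): [2.22, 2.22, 2.79, 3.14, 3.14, 3.14].

## Interface

Orientations are given as [roll, pitch, yaw] about the fixed x, y, z axes, in that order (R = Rz(yaw) Ry(pitch) Rx(roll)).
In Python, from cell import * gives the robot as it stands. The module is installed in compiled form; this text tells all that it offers.
- The arm moves only by the tool arm_command, never from a script. Its arguments are lists of equal length, an entry for each row: "delta_pos": the shift along the world's x, y, z in units of 250 mm (1.0 is 250 mm), a list of three; "delta_rot": the turn, a rotation vector about the world's x, y, z in units of 90 degrees (1.0 is 90 degrees), a list of three; "claw": the closure, from 0 (fully open) to 1 (shut). In form: {"delta_pos": [[tx, ty, tz], ...], "delta_rot": [[wx, wy, wz], ...], "claw": [claw, ...]}. A call has exactly 5 rows; each row is the pose to reach, as a shift and turn from the pose commanded when the call began; what a row does not reach only later rows make up. A row lasts 1/12 s, in which the tool goes at most 41.7 mm and 7.16 degrees, less where a joint would pass 70% of its speed; a pose out of reach is approached as far as the arm can. A call with a number of a shift or a turn outside -1 to 1 is refused whole. A call with a gripper value outside its range is refused whole. The fingers move at their own pace and stop on an object; the grip force is fixed at half the most. Time passes only in rows, so rows that repeat a pose let the fingers close, or fill a call up. It gives the time, the measured TCP pose, the force, the opening and the grip force at its end, in the units of the state.
- state(): the state, without advancing time (a new reading comes with each control period).
- read_camera(name): name is "scene" or "top" or "wrist"; returns the picture (420x560x3 uint8, red, green, blue); there is no depth.
- calibration(name): a dict with "camera_matrix" (3x3 intrinsics, pixels), "T" (4x4, takes a point from camera to world coordinates). Camera axes: x right, y down, z forward; pixel columns grow to the right and rows downward; lengths in mm; the calibration is good to about 2 mm. A picture is of the moment at which its call begins: read the wrist's pose just before it. calibration takes no time and is no camera call; for the wrist camera it gives the pose at the moment of the call.
- job_done(): hands the job in; it is judged then, once.
The state is a dict: "t": time; "joints": joint angles; "qvel": joint speeds; "tau": joint torques, N m; "eef_pos": TCP position; "tcp_rot": TCP orientation; "ft_force": force on the tool from outside, world axes, zero at the start; "moment": the same for the moment, N m; "opening": opening from 0.0 (shut) to 1.0 (fully open); "grip_force": force on a finger pad.
Only numpy, scipy, OpenCV 4.12 (cv2) and the standard library are available. Lean on these libraries where they do the work, as an engineer would, in place of code of your own. Each camera call takes 0.05 s, during which the arm holds its last target. There are 200 camera calls.

## Task

Put the three dark brown steel offcuts (hexagon bar, square tube, flat bar) away in the grey cradles, each in the one made for its length: the shortest piece in the shortest cradle, the middle one in the middle one, the longest in the longest. Lay every piece lengthwise and flat on the cradle's floor, between its end stops and side lips, and let go. Leave the aluminium channel and the wooden packing block where they are.

Things in the scene. Friction and masses are not known exactly. Their poses are not given: they have to be found in the camera images.
- hex_bar: dark brown steel hexagon bar offcut, the shortest of the three: 100 mm long, 24 mm wide across the corners, 21 mm high, 0.2 to 0.4 kg. Lies on the table on one face, loose. Origin: centre of its underside; y runs along its length, z up.
- square_tube: dark brown steel square tube offcut, the middle one: 130 mm long, 30 mm wide, 30 mm high, 0.17 to 0.34 kg. Lies on the table on one face, loose. Origin: centre of its underside; y runs along its length, z up.
- flat_bar: dark brown steel flat bar with one filed end, the longest: 169 mm long, 25 mm wide, only 8 mm high, 0.19 to 0.38 kg. Lies on the table on one face, loose. Origin: centre of its underside; y runs along its length, z up.
- cradle_short: The shortest fixed cradle: low tray, light grey floor, dark steel edges. Lane 120 mm long between the end stops, 46 mm wide; outside 140 x 56 mm. Origin: centre of its underside, on the table; y along the lane, z up. Floor 10 mm above the table; end stops 10 mm thick, 12 mm higher than the floor; side lips 5 mm wide, 2.5 mm higher than the floor. For the hexagon bar.
- cradle_middle: The middle-sized fixed cradle: low tray, light grey floor, dark steel edges. Lane 150 mm long between the end stops, 46 mm wide; outside 170 x 56 mm. Origin: centre of its underside, on the table; y along the lane, z up. Floor 10 mm above the table; end stops 10 mm thick, 12 mm higher than the floor; side lips 5 mm wide, 2.5 mm higher than the floor. For the square tube.
- cradle_long: The longest fixed cradle: low tray, light grey floor, dark steel edges. Lane 189 mm long between the end stops, 46 mm wide; outside 209 x 56 mm. Origin: centre of its underside, on the table; y along the lane, z up. Floor 10 mm above the table; end stops 10 mm thick, 12 mm higher than the floor; side lips 5 mm wide, 2.5 mm higher than the floor. For the flat bar.
- channel: bystander: bright aluminium U channel, open side up, 120 mm long, 30 mm wide, 25 mm high; to be left where it lies. Lies on the table on one face, loose. Origin: centre of its underside; y runs along its length, z up.
- packing_block: bystander: orange-brown beech packing block, 105 mm long, 48 mm wide, 32 mm high; to be left where it lies. Lies on the table on one face, loose. Origin: centre of its underside; y runs along its length, z up.

How it is judged:
By the outcome, as a careful person would: the job done as asked, in the order asked, and still so for the second after the job is handed in, with the robot touching nothing.
It also fails if it takes over 77 s, if anything falls off the work surface, if the arm or the gripper's body presses on something with over 40 N, if the wrist force passes 120 N, or if a joint passes its speed limit or range.

## Working session

There is one attempt and no reset: what is moved stays moved. The work goes in short steps, Python scripts to look and compute and a tool call to move; the robot and the scene stay as the last step left them, time stands still between calls to the robot, and variables do not carry over. Pictures are saved under pics/ and viewed, at most 14 in all, crops included, and the job is handed in when it is done.

Besides the shell and the picture viewer there is one more tool, called after ">>>" in YAML: its name, and indented under it one key for each argument. arm_command: Moves the arm, as the interface text tells. Shifts and turns lie within -1 to 1; 1 stands for 250 mm of shift or 90 degrees of turn. Its arguments: {"type":"object","properties":{"delta_pos":{"type":"array"},"delta_rot":{"type":"array"},"claw":{"type":"array"}},"required":["delta_pos","delta_rot","claw"]}

```bash
mkdir -p pics; python3 - <<'E'
from cell import *
import cv2
for n in ["scene","top"]:
    im=read_camera(n); cv2.imwrite(f"pics/{n}0.png",im[:,:,::-1])
    c=calibration(n); print(n,c["camera_matrix"],c["T"].round(3))
print(state())
E
```

```text
scene [[524.31684319   0.         278.88710393]
 [  0.         524.31684319 217.84256091]
 [  0.           0.           1.        ]] [[-8.590000e-01 -3.880000e-01  3.350000e-01  4.602800e+01]
 [-5.120000e-01  6.400000e-01 -5.720000e-01  8.479390e+02]
 [ 7.000000e-03 -6.630000e-01 -7.490000e-01  1.115113e+03]
 [ 0.000000e+00  0.000000e+00  0.000000e+00  1.000000e+00]]
top [[525.67392541   0.         291.13223586]
 [  0.         525.67392541 213.27335286]
 [  0.           0.           1.        ]] [[ 4.000000e-03 -9.810000e-01  1.940000e-01  2.178820e+02]
 [-1.000000e+00 -3.000000e-03  7.000000e-03 -1.140000e+00]
 [-6.000000e-03 -1.940000e-01 -9.810000e-01  1.650124e+03]
 [ 0.000000e+00  0.000000e+00  0.000000e+00  1.000000e+00]]
{'t': 0.1, 'joints': array([-1.32062656e+00,  4.91460954e-01,  1.55937899e+00,  2.97381891e-06,
        1.09166158e+00, -1.05597526e-01]), 'qvel': array([ 0.00021368, -0.00343957, -0.00040884,  0.00091964, -0.00077088,
        0.00075128]), 'tau': array([ 3.23238764e-04, -6.13625479e+01, -2.58603770e+01,  6.93444139e-02,
        4.70384373e-02, -5.18171328e-05]), 'eef_pos': array([ 217.66713893, -585.65837885,  214.1472664 ]), 'tcp_rot': array([-3.14068913e+00, -9.84182727e-05,  3.55765872e-01]), 'ft_force': array([-0.2767694 , -0.04535179, -0.3054012 ]), 'moment': array([ 0.02313714,  0.00380615, -0.03793307]), 'grip_force': 0.0, 'opening': 1.0005457656551928}
```

View pics/top0.png

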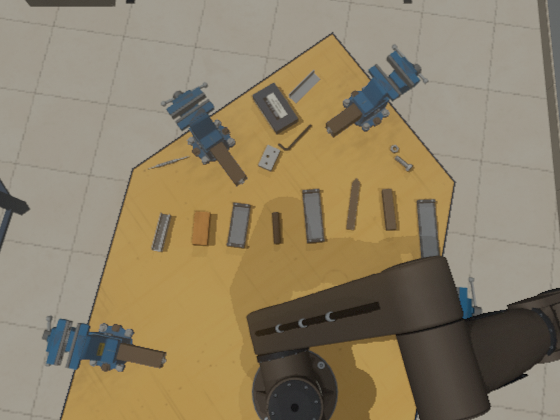

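View pics/scene0.png

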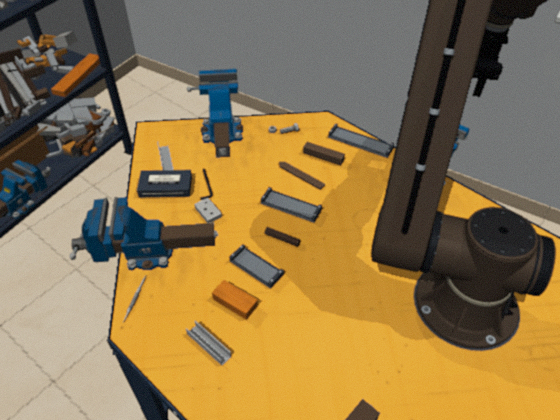

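The top view shows, left to right: channel (161,232), wooden block (201,228), short cradle (239,226), hex bar (277,228), middle cradle (313,216), flat bar (353,204), square tube (390,209) and long cradle (428,228), whose lower end is hidden by the arm. The scene view shows the same row, with the hex bar at (282,237), flat bar at (301,175), tube at (323,153), and the cradles at (257,266), (291,205) and (360,140).

```bash
cat > h.py <<'E'
from cell import *
import cv2, numpy as np
def ray(c,p):
    d=np.linalg.inv(c["camera_matrix"])@[p[0],p[1],1.]; T=c["T"]; return T[:3,3],T[:3,:3]@d
def plane(c,p,z):
    o,d=ray(c,p); return o+d*(z-o[2])/d[2]
def tri(c1,p1,c2,p2):
    o1,d1=ray(c1,p1);o2,d2=ray(c2,p2)
    s=np.linalg.lstsq(np.c_[d1,-d2],o2-o1,rcond=None)[0]
    a,b=o1+s[0]*d1,o2+s[1]*d2
    return (a+b)/2,np.linalg.norm(a-b)
E
python3 - <<'E'
from h import *
c=calibration("top");s=calibration("scene")
t={"ch":(161,232),"blk":(201,228),"cs":(239,226),"hex":(277,228),"cm":(313,216),"flat":(353,204),"tube":(390,209),"cl":(428,228)}
sc={"cs":(257,266),"hex":(282,237),"cm":(291,205),"flat":(301,175),"tube":(323,153),"blk":(235,299)}
for k in t: print(k,plane(c,t[k],15).round(), *(tri(c,t[k],s,sc[k])[0].round(),) if k in sc else "")
w=calibration("wrist");print(w["camera_matrix"].round(1),w["T"].round(3))
for k,(a,b) in {"hex":((275,213),(279,243)),"flat":((356,181),(351,228)),"tube":((387,190),(392,229)),"cs":((243,205),(234,247)),"cm":((310,190),(317,242)),"cl":((426,200),(431,258))}.items():
    d=plane(c,a,15)-plane(c,b,15);print(k,np.degrees(np.arctan2(d[1],d[0])).round(1),np.linalg.norm(d).round())
E
```

```text
ch [480. 421.  15.]
blk [493. 295.  15.] [493. 294.  18.]
cs [500. 175.  15.] [502. 176.   9.]
hex [494.  55.  15.] [497.  56.   6.]
cm [533. -59.  15.] [535. -59.   8.]
flat [ 572. -186.   15.] [ 575. -187.    3.]
tube [ 556. -303.   15.] [ 559. -303.   11.]
cl [ 495. -420.   15.]
[[313.5   0.  279.1]
 [  0.  313.5 209. ]
 [  0.    0.    1. ]] [[ 3.48000e-01 -9.04000e-01 -2.49000e-01  2.88113e+02]
 [-9.37000e-01 -3.37000e-01 -9.00000e-02 -5.61429e+02]
 [-2.00000e-03  2.65000e-01 -9.64000e-01  3.83560e+02]
 [ 0.00000e+00  0.00000e+00  0.00000e+00  1.00000e+00]]
hex 8.0 97.0
flat -7.0 154.0
tube 5.3 127.0
cs -10.6 137.0
cm 7.3 169.0
cl 2.2 185.0
```

>>> arm_command:
  delta_pos:
    - [0.5, 0.6, 0.18]
    - [0.5, 0.6, 0.18]
    - [0.5, 0.6, 0.18]
    - [0.5, 0.6, 0.18]
    - [0.5, 0.6, 0.18]
  delta_rot:
    - [0, 0, -0.227]
    - [0, 0, -0.227]
    - [0, 0, -0.227]
    - [0, 0, -0.227]
    - [0, 0, -0.227]
  claw: [0, 0, 0, 0, 0]

```text
t: 0.52
eef_pos: [343.9, -433.7, 260.1]
tcp_rot: [-3.141, -0.0, -0.001]
ft_force: [0.2, -0.8, -0.2]
opening: 1.001
grip_force: 0.0
```

>>> arm_command:
  delta_pos:
    - [0.5, 0.6, 0]
    - [0.5, 0.6, 0]
    - [0.5, 0.6, 0]
    - [0.5, 0.6, 0]
    - [0.5, 0.6, 0]
  delta_rot:
    - [0, 0, 0]
    - [0, 0, 0]
    - [0, 0, 0]
    - [0, 0, 0]
    - [0, 0, 0]
  claw: [0, 0, 0, 0, 0]

```text
t: 0.93
eef_pos: [469.2, -283.1, 259.6]
tcp_rot: [-3.141, 0.0, 0.0]
ft_force: [-0.1, -0.6, 0.6]
opening: 1.0
grip_force: 0.0
```

>>> arm_command:
  delta_pos:
    - [0.12, 0.15, 0]
    - [0.12, 0.15, 0]
    - [0.12, 0.15, 0]
    - [0.12, 0.15, 0]
    - [0.12, 0.15, 0]
  delta_rot:
    - [0, 0, 0]
    - [0, 0, 0]
    - [0, 0, 0]
    - [0, 0, 0]
    - [0, 0, 0]
  claw: [0, 0, 0, 0, 0]

```text
t: 1.35
eef_pos: [497.1, -249.3, 259.5]
tcp_rot: [3.142, 0.0, -0.002]
ft_force: [0.7, -0.3, -0.5]
opening: 1.0
grip_force: 0.0
```

```bash
cat > snap.py <<'E'
import sys,pickle
from h import *
n=sys.argv[1]; c=calibration("wrist"); im=read_camera("wrist")[:,:,::-1]
cv2.imwrite(f"pics/{n}.png",im); pickle.dump(c,open(f"pics/{n}.pkl","wb")); print(state()["eef_pos"],c["T"][:3,3])
E
python3 snap.py w1
```

```text
[ 496.9801571  -249.47445864  259.56747027] [ 572.19626712 -250.86447978  428.89394713]
```

>>> arm_command:
  delta_pos:
    - [0.0, 0.8, 0]
    - [0.0, 0.8, 0]
    - [0.0, 0.8, 0]
    - [0.0, 0.8, 0]
    - [0.0, 0.8, 0]
  delta_rot:
    - [0, 0, 0]
    - [0, 0, 0]
    - [0, 0, 0]
    - [0, 0, 0]
    - [0, 0, 0]
  claw: [0, 0, 0, 0, 0]

```text
t: 1.82
eef_pos: [496.9, -47.3, 259.8]
tcp_rot: [3.142, -0.0, -0.003]
ft_force: [1.3, -0.1, -0.4]
opening: 1.0
grip_force: 0.0
```

```bash
python3 snap.py w2
```

```text
[496.64739072 -43.42917025 259.93660413] [571.9704782  -49.01985557 429.25908255]
```

View pics/w1.png

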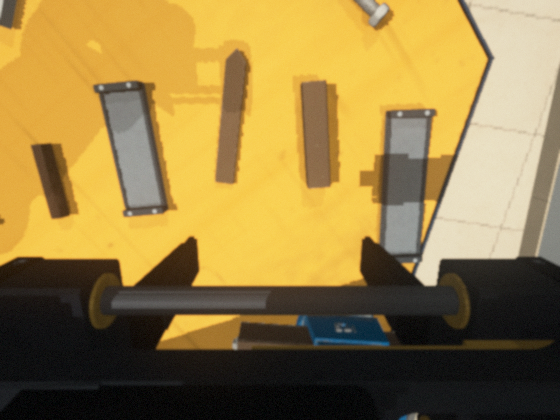

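View pics/w2.png

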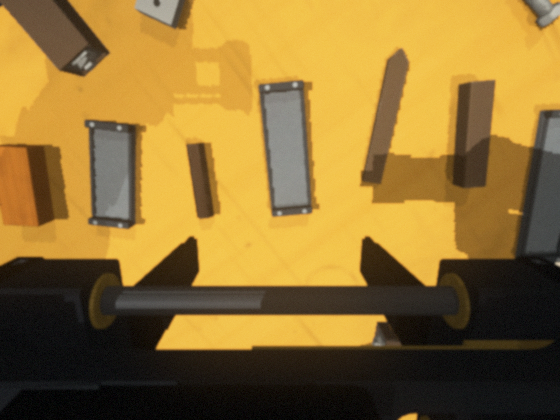

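In w1 the hex bar is at (51,180), the middle cradle at (137,148), the flat bar at (231,118) with its filed end at the top, the tube at (315,134) and the long cradle at (405,185). In w2 the short cradle is at (113,173), the hex at (201,180), the middle cradle at (287,148), the flat bar at (386,118) and the tube at (474,133).

```bash
cat > seg.py <<'E'
import pickle,sys
from h import *
def seg(n,show=True,thr=165):
    im=cv2.imread(f"pics/{n}.png"); hsv=cv2.cvtColor(im,cv2.COLOR_BGR2HSV)
    m=((hsv[:,:,1]<thr)).astype(np.uint8)*255; m[236:]=0
    m=cv2.morphologyEx(m,cv2.MORPH_OPEN,np.ones((3,3)))
    cs=[c for c in cv2.findContours(m,cv2.RETR_EXTERNAL,cv2.CHAIN_APPROX_NONE)[0] if cv2.contourArea(c)>800]
    cs.sort(key=lambda c:cv2.minAreaRect(c)[0][0])
    out=cv2.resize(im,None,fx=1.4,fy=1.4)
    for c in cs:
        r=cv2.minAreaRect(c); b=cv2.boxPoints(r); print(n,np.round(r[0],1),np.round(r[1],1),b.round().astype(int).tolist())
        cv2.drawContours(out,[(c*1.4).astype(int)],-1,(0,255,0),1)
    if show: cv2.imwrite(f"pics/{n}_seg.png",out[:340])
    return cs
if __name__=="__main__":
    for n in sys.argv[1:]: seg(n)
E
python3 seg.py w1 w2
python3 - <<'E'
import cv2
im=cv2.imread("pics/w2.png");h=cv2.cvtColor(im,cv2.COLOR_BGR2HSV)
for p in [(200,170),(207,170),(212,180),(180,180),(230,180),(475,120),(490,120),(500,160),(440,180),(113,170),(98,170),(387,120),(375,130)]: print(p,im[p[1],p[0]],h[p[1],p[0]])
a=cv2.imread("pics/w1_seg.png");b=cv2.imread("pics/w2_seg.png");cv2.imwrite("pics/segs.png",cv2.resize(cv2.vconcat([a[:300],b[:300]]),None,fx=1,fy=1))
E
```

```text
w1 [ 49.7 179.8] [76.2 18.6] [[31, 145], [49, 141], [68, 214], [50, 219]]
w1 [132.8 147.6] [140.8  51.3] [[92, 85], [142, 73], [174, 210], [124, 222]]
w1 [229.9 115.4] [ 21.  135.6] [[212, 182], [227, 47], [248, 49], [233, 184]]
w1 [315.7 134.1] [107.8  25.4] [[300, 81], [326, 80], [331, 187], [306, 189]]
w1 [406.6 171.5] [ 50.4 129.8] [[378, 235], [385, 105], [435, 108], [428, 238]]
w1 [492.5 117.5] [235. 133.] [[426, 0], [559, 0], [559, 235], [426, 235]]
w2 [55.2 26.9] [113.4  53.8] [[-2, 2], [38, -33], [113, 52], [73, 87]]
w2 [109.5 174. ] [108.  51.] [[84, 120], [135, 120], [135, 228], [84, 228]]
w2 [159.5  14. ] [28. 51.] [[134, 0], [185, 0], [185, 28], [134, 28]]
w2 [199.8 180.1] [75.1 15.3] [[186, 144], [201, 142], [213, 216], [198, 218]]
w2 [286.8 148.3] [134.6  45.7] [[257, 84], [303, 79], [316, 213], [271, 218]]
w2 [386.  115.5] [ 21.3 136.9] [[361, 180], [390, 46], [411, 51], [382, 185]]
w2 [473.2 133.1] [ 35.1 108.9] [[452, 186], [460, 78], [494, 80], [487, 189]]
w2 [538.5 172. ] [ 41. 126.] [[518, 235], [518, 109], [559, 109], [559, 235]]
(200, 170) [ 51  76 103] [ 14 129 103]
(207, 170) [28 68 96] [ 18 181  96]
(212, 180) [ 46 117 165] [ 18 184 165]
(180, 180) [ 76 196 241] [ 22 175 241]
(230, 180) [ 72 193 242] [ 21 179 242]
(475, 120) [ 69  95 124] [ 14 113 124]
(490, 120) [ 62 101 132] [ 17 135 132]
(500, 160) [ 42 107 151] [ 18 184 151]
(440, 180) [ 41 109 154] [ 18 187 154]
(113, 170) [124 128 128] [ 30   8 128]
(98, 170) [121 125 123] [ 45   8 125]
(387, 120) [ 68  99 129] [ 15 121 129]
(375, 130) [ 69  99 128] [ 15 118 128]
```

View pics/segs.png

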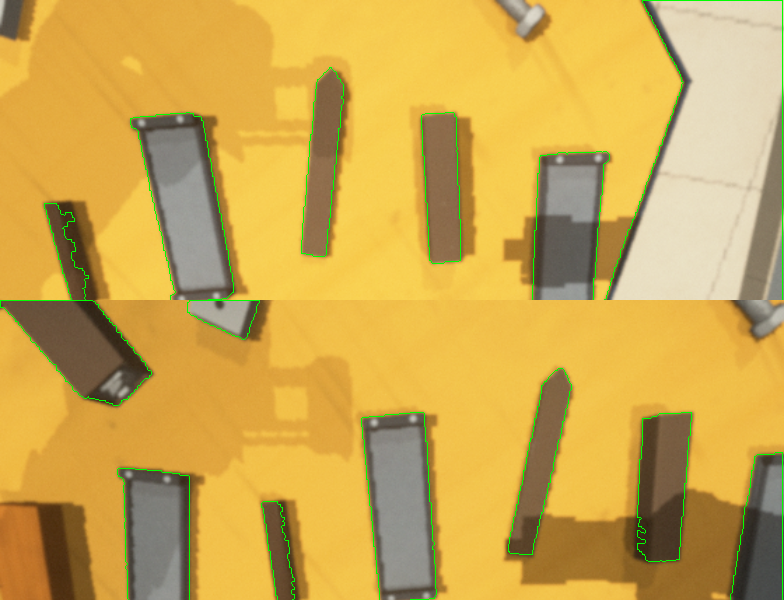

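```bash
cat > meas.py <<'E'
from seg import *
C={n:pickle.load(open(f"pics/{n}.pkl","rb")) for n in("w1","w2")}
I={n:cv2.cvtColor(cv2.imread(f"pics/{n}.png"),cv2.COLOR_BGR2HSV) for n in C}
def blob(n,mask,x0,x1,y1=236):
    m=mask.astype(np.uint8)*255; m[y1:]=0; m[:,:x0]=0; m[:,x1:]=0
    m=cv2.morphologyEx(m,cv2.MORPH_OPEN,np.ones((3,3)))
    return m,max(cv2.findContours(m,cv2.RETR_EXTERNAL,cv2.CHAIN_APPROX_NONE)[0],key=cv2.contourArea)
def axis(c,cnt,z):
    P=np.array([plane(c,p,z)[:2] for p in cv2.boxPoints(cv2.minAreaRect(cnt))])
    e=sorted([(P[1]-P[0]),(P[2]-P[1])],key=np.linalg.norm)
    a=np.degrees(np.arctan2(e[1][1],e[1][0])); return P.mean(0).round(1),((a+90)%180-90).round(1),np.linalg.norm(e,axis=1).round(1)
floor=lambda n:(I[n][:,:,1]<50)&(I[n][:,:,2]>75)
steel=lambda n:((I[n][:,:,1]<165)|(I[n][:,:,2]<110))
for k,n,a,b,y in [("cm","w1",85,180,236),("cm","w2",250,325,236),("cs","w2",80,145,236),("cl","w1",376,440,260)]:
    m,c=blob(n,floor(n),a,b,y); print(k,n,axis(C[n],c,10),cv2.boundingRect(c))
E1={}
for k,n,a,b in [("hex","w1",20,80),("hex","w2",180,225),("flat","w1",205,255),("flat","w2",355,420),("tube","w1",290,340),("tube","w2",445,505)]:
    m,c=blob(n,steel(n),a,b); print(k,n,axis(C[n],c,{"hex":15,"flat":8,"tube":30}[k]),cv2.boundingRect(c))
    E1[k,n]=m
def edge(m,r,side): x=np.flatnonzero(m[r]); return x[0]-.5 if side<0 else x[-1]+.5
for k,side,rows in [("hex",-1,range(155,205)),("tube",1,range(95,175)),("flat",-1,range(75,165)),("flat",1,range(75,165))]:
    print(k,side,np.median([tri(C["w1"],(edge(E1[k,"w1"],r,side),r),C["w2"],(edge(E1[k,"w2"],r,side),r))[0] for r in rows],axis=0).round(1))
ms={n:blob(n,floor(n),*((85,180) if n=="w1" else (250,325)))[1] for n in C}
print("cm floor",tri(C["w1"],cv2.minAreaRect(ms["w1"])[0],C["w2"],cv2.minAreaRect(ms["w2"])[0]))
E
python3 meas.py
```

```text
cm w1 (array([535.4, -58.4]), np.float64(5.9), array([ 51.3, 153.1])) (104, 91, 58, 117)
cm w2 (array([535.8, -58.8]), np.float64(7.0), array([ 50.2, 150.4])) (262, 90, 47, 118)
cs w2 (array([508.5, 176.2]), np.float64(-2.8), array([ 52.9, 133.9])) (88, 122, 44, 98)
cl w1 (array([ 487. , -419.3]), np.float64(0.6), array([ 52.9, 196.6])) (381, 111, 48, 144)
hex w1 (array([498. ,  54.1]), np.float64(4.3), array([29.3, 99.5])) (32, 144, 37, 74)
hex w2 (array([496.9,  56.6]), np.float64(5.2), array([ 22. , 100.6])) (187, 144, 26, 74)
flat w1 (array([ 576.7, -186.4]), np.float64(-9.5), array([ 25.5, 168.7])) (215, 48, 31, 136)
flat w2 (array([ 576.1, -185.6]), np.float64(-8.6), array([ 26.5, 167. ])) (362, 49, 47, 134)
tube w1 (array([ 555.6, -296. ]), np.float64(5.1), array([ 30. , 130.4])) (301, 80, 29, 109)
tube w2 (array([ 556.5, -285. ]), np.float64(2.5), array([ 48.1, 131.4])) (447, 80, 48, 108)
hex -1 [499.5  67.6  16. ]
tube 1 [ 557.5 -312.4   26.7]
flat -1 [ 576.1 -172.9    4.3]
flat 1 [ 576.  -199.3    5.7]
cm floor (array([539.30537712, -58.44862455,  10.54977705]), np.float64(0.22328334725559482))
```

>>> arm_command:
  delta_pos:
    - [-0.23, 0.63, -0.32]
    - [-0.23, 0.63, -0.32]
    - [-0.23, 0.63, -0.32]
    - [-0.23, 0.63, -0.32]
    - [-0.23, 0.63, -0.32]
  delta_rot:
    - [0, 0, 0]
    - [0, 0, 0]
    - [0, 0, 0]
    - [0, 0, 0]
    - [0, 0, 0]
  claw: [0, 0, 0, 0, 0]

```text
t: 2.28
eef_pos: [438.0, 110.5, 178.1]
tcp_rot: [3.142, 0.002, -0.001]
ft_force: [1.6, -0.0, -0.3]
opening: 0.999
grip_force: 0.0
```

```bash
python3 snap.py w3; python3 -c "
import cv2;im=cv2.imread('pics/w3.png')[40:260,120:440];cv2.imwrite('pics/w3c.png',cv2.resize(im,None,fx=2.5,fy=2.5,interpolation=cv2.INTER_CUBIC))"
```

```text
[437.42272112 111.41179705 177.4914826 ] [513.4862302  108.89507633 347.37248567]
```

View pics/w3c.png

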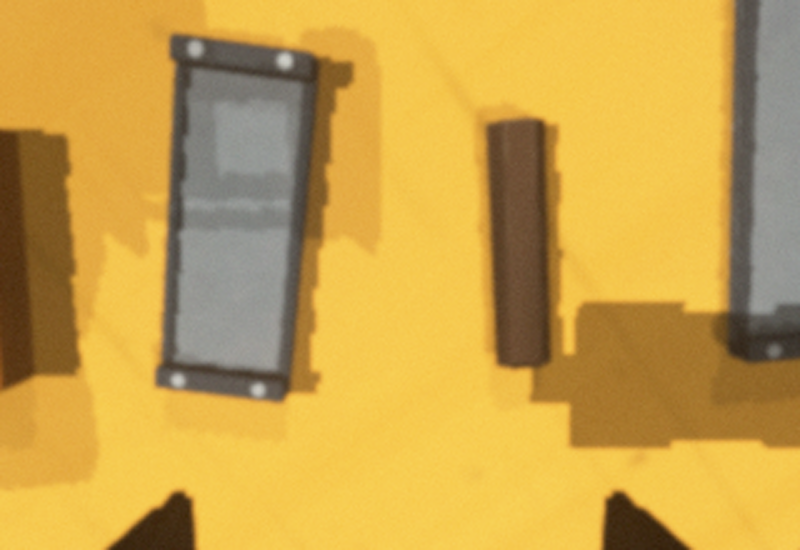

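This crop shows the short cradle with screws at about (195,48), (285,61), (178,379) and (258,390). The hex bar's corners are at about (487,124), (543,119), (550,360) and (499,367).

```bash
python3 - <<'E'
from seg import *
c=pickle.load(open("pics/w3.pkl","rb"))
f=lambda P,z:np.array([plane(c,(120+u/2.5,40+v/2.5),z) for u,v in P])
def rep(n,P,z):
    q=f(P,z); d=(q[0]+q[1]-q[2]-q[3])/2; print(n,q.mean(0).round(1),np.degrees(np.arctan2(d[1],d[0])).round(1),np.linalg.norm(d).round(1))
rep("cs screws",[(195,48),(285,61),(178,379),(258,390)],22)
rep("cs floor",[(187,67),(306,81),(172,366),(283,378)],10)
rep("hex",[(487,124),(543,119),(550,360),(499,367)],12)
# heights: hex length-centre & cradle screw vs w2
I=cv2.imread("pics/w2.png")[100:240,70:230];cv2.imwrite("pics/w2c.png",cv2.resize(I,None,fx=4,fy=4,interpolation=cv2.INTER_CUBIC))
print(state()["eef_pos"])
E
```

```text
cs screws [504.4 177.5  22. ] -7.3 129.9
cs floor [503.3 176.6  10. ] -7.0 121.7
hex [496.3  58.1  12. ] 4.6 99.0
[437.42272112 111.41179705 177.4914826 ]
```

View pics/w2c.png

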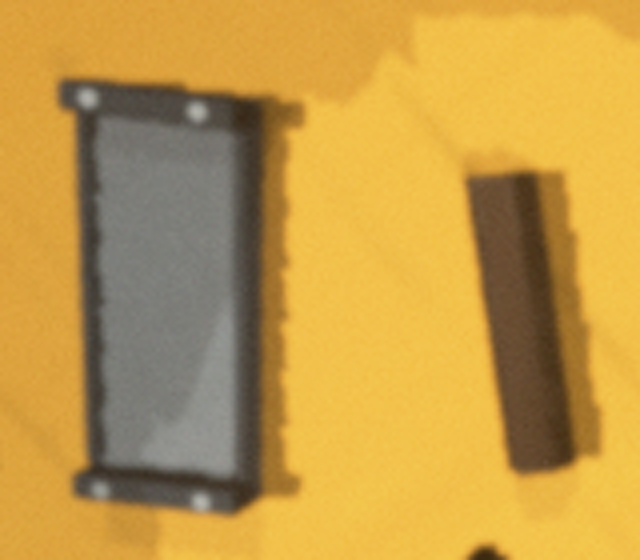

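>>> arm_command:
  delta_pos:
    - [0.228, -0.206, -0.4]
    - [0.228, -0.206, -0.48]
    - [0.228, -0.206, -0.48]
    - [0.228, -0.206, -0.48]
    - [0.228, -0.206, -0.48]
  delta_rot:
    - [0, 0, 0.055]
    - [0, 0, 0.055]
    - [0, 0, 0.055]
    - [0, 0, 0.055]
    - [0, 0, 0.055]
  claw: [0, 0, 0, 0, 0]

```text
t: 2.75
eef_pos: [497.3, 55.1, 56.6]
tcp_rot: [-3.141, 0.004, 0.082]
ft_force: [-0.3, -0.8, 0.4]
opening: 0.999
grip_force: 0.0
```

```bash
python3 - <<'E'
from seg import *
C={n:pickle.load(open(f"pics/{n}.pkl","rb")) for n in("w3","w2")}
for a,b in zip([(195,48),(285,61),(178,379),(258,390),(487,124),(499,367)],[(88,98),(197,111),(100,489),(202,500),(470,178),(512,470)]):
    print(tri(C["w3"],(120+a[0]/2.5,40+a[1]/2.5),C["w2"],(70+b[0]/4,100+b[1]/4)))
c=calibration("wrist");read_camera("wrist");s=state();print(s["t"],s["eef_pos"],s["tcp_rot"])
E
```

```text
(array([570.7720845 , 185.96615247,  22.75803831]), np.float64(0.5126267834242347))
(array([566.46819708, 152.13089427,  22.81281521]), np.float64(0.13725340006340014))
(array([442.46142118, 202.15166348,  23.22102409]), np.float64(0.46800576506440605))
(array([437.49043234, 168.99238415,  21.22275358]), np.float64(0.14691966608126286))
(array([544.94427421,  72.69924161,   7.16218198]), np.float64(0.6128266695441469))
(array([444.99161558,  64.96442503,  10.56569633]), np.float64(0.31595421383476996))
2.8 [497.01561555  55.95799175  58.49214148] [-3.14142403e+00  3.09107858e-03  8.27025144e-02]
```

>>> arm_command:
  delta_pos:
    - [0, 0.004, -0.12]
    - [0, 0.004, -0.2]
    - [0, 0.004, -0.219]
    - [0, 0.004, -0.219]
    - [0, 0.004, -0.219]
  delta_rot:
    - [0, 0, 0]
    - [0, 0, 0]
    - [0, 0, 0]
    - [0, 0, 0]
    - [0, 0, 0]
  claw: [0, 0, 0, 0, 0.3]

```text
t: 3.22
eef_pos: [497.6, 58.6, 6.4]
tcp_rot: [3.141, -0.001, 0.086]
ft_force: [-0.2, -0.3, 0.2]
opening: 0.966
grip_force: 0.0
```

>>> arm_command:
  delta_pos:
    - [0, 0, 0]
    - [0, 0, 0]
    - [0, 0, 0]
    - [0, 0, 0]
    - [0, 0, 0]
  delta_rot:
    - [0, 0, 0]
    - [0, 0, 0]
    - [0, 0, 0]
    - [0, 0, 0]
    - [0, 0, 0]
  claw: [1, 1, 1, 1, 1]

```text
t: 3.63
eef_pos: [497.4, 58.7, 5.3]
tcp_rot: [3.141, -0.001, 0.086]
ft_force: [-0.3, 0.2, 0.5]
opening: 0.637
grip_force: 0.0
```

>>> arm_command:
  delta_pos:
    - [0, 0, 0]
    - [0, 0, 0]
    - [0, 0, 0]
    - [0, 0, 0]
    - [0, 0, 0]
  delta_rot:
    - [0, 0, 0]
    - [0, 0, 0]
    - [0, 0, 0]
    - [0, 0, 0]
    - [0, 0, 0]
  claw: [1, 1, 1, 1, 1]

```text
t: 4.05
eef_pos: [497.2, 58.6, 4.9]
tcp_rot: [3.142, 0.0, 0.086]
ft_force: [0.2, -1.2, -0.2]
opening: 0.283
grip_force: 0.0
```

>>> arm_command:
  delta_pos:
    - [0, 0, 0]
    - [0, 0, 0]
    - [0, 0, 0]
    - [0, 0, 0]
    - [0, 0, 0]
  delta_rot:
    - [0, 0, 0]
    - [0, 0, 0]
    - [0, 0, 0]
    - [0, 0, 0]
    - [0, 0, 0]
  claw: [1, 1, 1, 1, 1]

```text
t: 4.47
eef_pos: [497.2, 58.7, 4.9]
tcp_rot: [3.142, 0.0, 0.086]
ft_force: [-0.0, 0.2, -1.2]
opening: 0.234
grip_force: 30.0
```

>>> arm_command:
  delta_pos:
    - [0, 0, 0.06]
    - [0, 0, 0.16]
    - [0, 0, 0.24]
    - [0, 0, 0.24]
    - [0, 0, 0.24]
  delta_rot:
    - [0, 0, 0]
    - [0, 0, 0]
    - [0, 0, 0]
    - [0, 0, 0]
    - [0, 0, 0]
  claw: [1, 1, 1, 1, 1]

```text
t: 4.88
eef_pos: [497.5, 58.6, 65.3]
tcp_rot: [3.141, -0.002, 0.086]
ft_force: [0.5, -0.6, -2.4]
opening: 0.24
grip_force: 30.0
```

```bash
python3 snap.py w4; python3 -c "
import cv2
import numpy as np
w=cv2.imread('pics/w4.png');cv2.imwrite('pics/w4v.png',w)"
```

```text
[496.98303553  58.60367964  64.48476136] [571.96360072  63.48342343 234.82331935]
```

View pics/w4v.png

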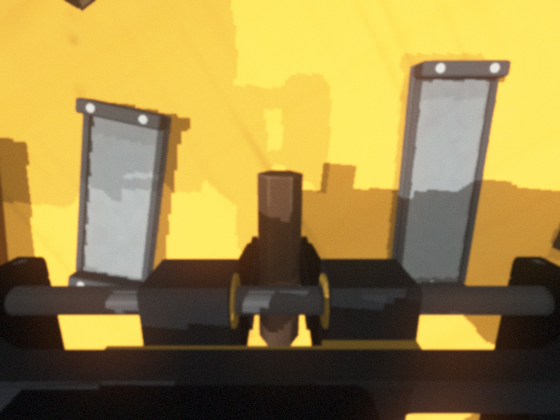

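The hex bar is held straight along the tool axis, with its far end face at rows 172–180, columns 258–302. The short cradle is to the left and the middle cradle to the right.

```bash
python3 - <<'E'
from seg import *
c=pickle.load(open("pics/w4.pkl","rb"));e=np.array([497.2,58.6,64.7]);u=np.array([np.cos(.086),np.sin(.086),0])
for p,z in [((280,172),60+12),((280,179),81)]:
    q=plane(c,p,z);print(q,(q-e)@u)
E
```

```text
[547.61825433  61.04437589  72.        ] 50.441879805832684
[545.49210196  60.87788237  81.        ] 48.30928430214594
```

>>> arm_command:
  delta_pos:
    - [0.028, 0.15, 0.0]
    - [0.028, 0.32, 0]
    - [0.028, 0.475, 0]
    - [0.028, 0.475, 0]
    - [0.028, 0.475, 0]
  delta_rot:
    - [0, 0, -0.06]
    - [0, 0, -0.133]
    - [0, 0, -0.133]
    - [0, 0, -0.133]
    - [0, 0, -0.133]
  claw: [1, 1, 1, 1, 1]

```text
t: 5.35
eef_pos: [503.2, 179.1, 63.3]
tcp_rot: [3.141, 0.002, -0.119]
ft_force: [-0.2, -0.2, -3.4]
opening: 0.237
grip_force: 30.0
```

```bash
python3 snap.py w5; python3 - <<'E'
import cv2
im=cv2.imread('pics/w5.png');cv2.imwrite('pics/w5v.png',im[60:360,130:430])
E
```

```text
[503.33375277 177.85913938  63.47434508] [578.11900783 168.86175391 232.55255897]
```

View pics/w5v.png

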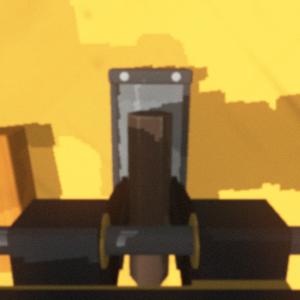

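The bar (crop columns 130–168) is centred over the short cradle's lane (columns 115–188), and its end is clear of the end stop at row 75.

>>> arm_command:
  delta_pos:
    - [0.002, 0, -0.09]
    - [0.002, 0, -0.16]
    - [0.002, 0, -0.19]
    - [0.002, 0, -0.198]
    - [0.002, 0, -0.198]
  delta_rot:
    - [0, 0, 0]
    - [0, 0, 0]
    - [0, 0, 0]
    - [0, 0, 0]
    - [0, 0, 0]
  claw: [1, 1, 1, 1, 1]

```text
t: 5.82
eef_pos: [504.6, 176.5, 14.9]
tcp_rot: [3.141, 0.001, -0.124]
ft_force: [0.4, 0.5, -3.0]
opening: 0.235
grip_force: 30.0
```

>>> arm_command:
  delta_pos:
    - [0, 0, 0]
    - [0, 0, 0]
    - [0, 0, 0]
    - [0, 0, 0]
    - [0, 0, 0]
  delta_rot:
    - [0, 0, 0]
    - [0, 0, 0]
    - [0, 0, 0]
    - [0, 0, 0]
    - [0, 0, 0]
  claw: [1, 1, 0.7, 0.5, 0.5]

```text
t: 6.23
eef_pos: [505.1, 177.5, 16.0]
tcp_rot: [-3.141, -0.001, -0.123]
ft_force: [0.8, 0.4, -0.7]
opening: 0.384
grip_force: 0.0
```

>>> arm_command:
  delta_pos:
    - [0, 0, 0]
    - [0, 0, 0]
    - [0, 0, 0]
    - [0, 0, 0]
    - [0, 0, 0]
  delta_rot:
    - [0, 0, 0]
    - [0, 0, 0]
    - [0, 0, 0]
    - [0, 0, 0]
    - [0, 0, 0]
  claw: [0, 0, 0, 0, 0]

```text
t: 6.65
eef_pos: [504.7, 177.4, 15.4]
tcp_rot: [3.142, 0.0, -0.123]
ft_force: [0.5, 0.4, 0.3]
opening: 0.736
grip_force: 0.0
```

>>> arm_command:
  delta_pos:
    - [0, 0, 0.1]
    - [0, 0, 0.26]
    - [0, 0, 0.42]
    - [0, 0, 0.58]
    - [0, 0, 0.66]
  delta_rot:
    - [0, 0, 0]
    - [0, 0, 0]
    - [0, 0, 0]
    - [0, 0, 0]
    - [0, 0, 0]
  claw: [0, 0, 0, 0, 0]

```text
t: 7.07
eef_pos: [505.6, 177.6, 184.9]
tcp_rot: [-3.14, -0.005, -0.123]
ft_force: [0.4, -0.4, 0.3]
opening: 0.995
grip_force: 0.0
```

```bash
python3 snap.py w6; python3 - <<'E'
import cv2
im=cv2.imread('pics/w6.png');cv2.imwrite('pics/w6v.png',im[60:360,130:430])
E
```

```text
[506.57956515 177.89434952 186.89285296] [579.30433825 166.82890068 354.61871499]
```

>>> arm_command:
  delta_pos:
    - [-0.1, -0.8, 0]
    - [-0.1, -0.8, 0]
    - [-0.1, -0.8, 0]
    - [-0.1, -0.8, 0]
    - [-0.1, -0.8, 0]
  delta_rot:
    - [0, 0, 0.078]
    - [0, 0, 0.078]
    - [0, 0, 0.078]
    - [0, 0, 0.078]
    - [0, 0, 0.078]
  claw: [0, 0, 0, 0, 0]

```text
t: 7.53
eef_pos: [478.9, -24.5, 180.2]
tcp_rot: [3.141, 0.0, -0.0]
ft_force: [0.1, -0.4, 0.4]
opening: 1.001
grip_force: 0.0
```

>>> arm_command:
  delta_pos:
    - [0, -0.6, 0]
    - [0, -0.6, 0]
    - [0, -0.6, 0]
    - [0, -0.6, 0]
    - [0, -0.6, 0]
  delta_rot:
    - [0, 0, 0]
    - [0, 0, 0]
    - [0, 0, 0]
    - [0, 0, 0]
    - [0, 0, 0]
  claw: [0, 0, 0, 0, 0]

```text
t: 7.95
eef_pos: [479.7, -176.8, 180.0]
tcp_rot: [3.141, -0.0, -0.005]
ft_force: [-0.5, 0.6, -0.3]
opening: 0.998
grip_force: 0.0
```

```bash
python3 snap.py w7; python3 - <<'E'
import cv2
im=cv2.imread('pics/w7.png')[20:270,80:480];a=cv2.resize(im,None,fx=2,fy=2,interpolation=cv2.INTER_CUBIC)
cv2.imwrite('pics/w7v.png',a)
E
```

```text
[ 479.3989514  -174.65852187  179.85957526] [ 554.67931762 -178.56800652  349.42117563]
```

View pics/w7v.png

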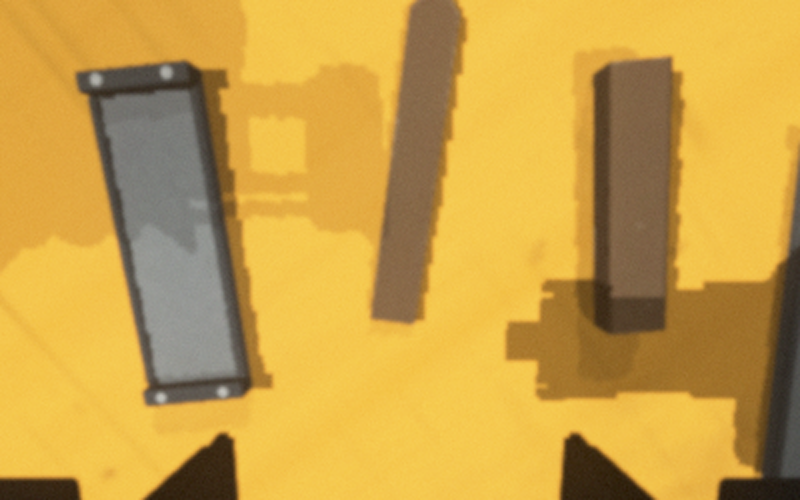

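View pics/w6v.png

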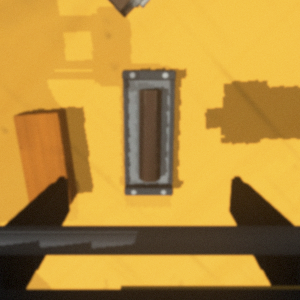

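In w6 the hex bar lies in the short cradle's lane, clear of the stops. In w7 the tube's top face corners are at crop (610,65), (671,58), (665,328) and (608,332). The middle cradle's screws are at (96,79), (166,72), (160,397) and (222,391).

```bash
python3 - <<'E'
from seg import *
c=pickle.load(open("pics/w7.pkl","rb"))
def rep(n,P,z):
    q=np.array([plane(c,(80+u/2,20+v/2),z) for u,v in P]); d=(q[0]+q[1]-q[2]-q[3])/2; print(n,q.mean(0).round(1),np.degrees(np.arctan2(d[1],d[0])).round(1),np.linalg.norm(d).round(1),np.linalg.norm(q[0]-q[1]).round(1))
rep("cm",[(96,79),(166,72),(160,397),(222,391)],22)
rep("tube",[(610,65),(671,58),(665,328),(608,332)],30)
print(state()["eef_pos"])
E
```

```text
cm [535.8 -58.   22. ] 5.0 159.8 34.0
tube [ 555.4 -296.4   30. ] 4.7 127.0 28.2
[ 479.3989514  -174.65852187  179.85957526]
```

>>> arm_command:
  delta_pos:
    - [0.304, -0.498, -0.44]
    - [0.304, -0.498, -0.44]
    - [0.304, -0.498, -0.44]
    - [0.304, -0.498, -0.44]
    - [0.304, -0.498, -0.44]
  delta_rot:
    - [0, 0, 0.053]
    - [0, 0, 0.053]
    - [0, 0, 0.053]
    - [0, 0, 0.053]
    - [0, 0, 0.053]
  claw: [0, 0, 0, 0, 0]

```text
t: 8.42
eef_pos: [556.5, -298.3, 66.6]
tcp_rot: [-3.14, 0.002, 0.082]
ft_force: [-0.9, 0.8, -0.8]
opening: 1.003
grip_force: 0.0
```

>>> arm_command:
  delta_pos:
    - [0, 0, -0.02]
    - [0, 0, -0.12]
    - [0, 0, -0.2]
    - [0, 0, -0.24]
    - [0, 0, -0.24]
  delta_rot:
    - [0, 0, 0]
    - [0, 0, 0]
    - [0, 0, 0]
    - [0, 0, 0]
    - [0, 0, 0]
  claw: [0, 0, 0, 0, 0.3]

```text
t: 8.83
eef_pos: [554.8, -295.1, 8.9]
tcp_rot: [-3.139, 0.003, 0.084]
ft_force: [-0.2, 0.5, 0.7]
opening: 0.967
grip_force: 0.0
```

>>> arm_command:
  delta_pos:
    - [0, 0, 0]
    - [0, 0, 0]
    - [0, 0, 0]
    - [0, 0, 0]
    - [0, 0, 0]
  delta_rot:
    - [0, 0, 0]
    - [0, 0, 0]
    - [0, 0, 0]
    - [0, 0, 0]
    - [0, 0, 0]
  claw: [1, 1, 1, 1, 1]

```text
t: 9.25
eef_pos: [556.0, -297.2, 11.3]
tcp_rot: [3.141, -0.001, 0.083]
ft_force: [-1.0, 0.4, 0.2]
opening: 0.636
grip_force: 0.0
```

>>> arm_command:
  delta_pos:
    - [0, 0, 0]
    - [0, 0, 0]
    - [0, 0, 0]
    - [0, 0, 0]
    - [0, 0, 0]
  delta_rot:
    - [0, 0, 0]
    - [0, 0, 0]
    - [0, 0, 0]
    - [0, 0, 0]
    - [0, 0, 0]
  claw: [1, 1, 1, 1, 1]

```text
t: 9.67
eef_pos: [555.7, -297.1, 10.4]
tcp_rot: [-3.141, 0.0, 0.082]
ft_force: [-0.3, 0.1, 1.2]
opening: 0.315
grip_force: 30.0
```

>>> arm_command:
  delta_pos:
    - [0, 0, 0]
    - [0, 0, 0]
    - [0, 0, 0]
    - [0, 0, 0]
    - [0, 0, 0]
  delta_rot:
    - [0, 0, 0]
    - [0, 0, 0]
    - [0, 0, 0]
    - [0, 0, 0]
    - [0, 0, 0]
  claw: [1, 1, 1, 1, 1]

```text
t: 10.08
eef_pos: [555.7, -297.1, 10.4]
tcp_rot: [-3.142, 0.0, 0.082]
ft_force: [0.0, 1.1, 1.0]
opening: 0.312
grip_force: 30.0
```

>>> arm_command:
  delta_pos:
    - [0, 0, 0.06]
    - [0, 0, 0.16]
    - [0, 0, 0.24]
    - [0, 0, 0.24]
    - [0, 0, 0.24]
  delta_rot:
    - [0, 0, 0]
    - [0, 0, 0]
    - [0, 0, 0]
    - [0, 0, 0]
    - [0, 0, 0]
  claw: [1, 1, 1, 1, 1]

```text
t: 10.5
eef_pos: [555.9, -297.3, 70.7]
tcp_rot: [3.141, -0.001, 0.083]
ft_force: [0.1, 0.7, -3.3]
opening: 0.311
grip_force: 30.0
```

>>> arm_command:
  delta_pos:
    - [-0.01, 0.1, 0]
    - [-0.03, 0.26, 0]
    - [-0.04, 0.42, 0]
    - [-0.06, 0.58, 0]
    - [-0.06, 0.7, 0]
  delta_rot:
    - [0, 0, 0]
    - [0, 0, 0]
    - [0, 0, 0]
    - [0, 0, 0.009]
    - [0, 0, 0.009]
  claw: [1, 1, 1, 1, 1]

```text
t: 10.92
eef_pos: [538.6, -119.3, 68.7]
tcp_rot: [-3.14, 0.003, 0.098]
ft_force: [0.8, 0.1, -1.3]
opening: 0.315
grip_force: 30.0
```

>>> arm_command:
  delta_pos:
    - [-0.02, 0.12, 0]
    - [-0.02, 0.22, 0]
    - [-0.02, 0.256, 0]
    - [-0.02, 0.256, 0]
    - [-0.02, 0.256, 0]
  delta_rot:
    - [0, 0, 0]
    - [0, 0, 0]
    - [0, 0, 0]
    - [0, 0, 0]
    - [0, 0, 0]
  claw: [1, 1, 1, 1, 1]

```text
t: 11.33
eef_pos: [535.6, -58.3, 69.6]
tcp_rot: [-3.142, 0.001, 0.098]
ft_force: [0.3, -0.6, -2.5]
opening: 0.313
grip_force: 30.0
```

```bash
python3 snap.py w8; python3 - <<'E'
import cv2
im=cv2.imread('pics/w8.png');cv2.imwrite('pics/w8v.png',cv2.resize(im[0:360,130:430],None,fx=1.6,fy=1.6))
E
```

```text
[535.76160447 -58.9129559   69.75437811] [610.51926341 -52.58171097 238.96834375]
```

View pics/w8v.png

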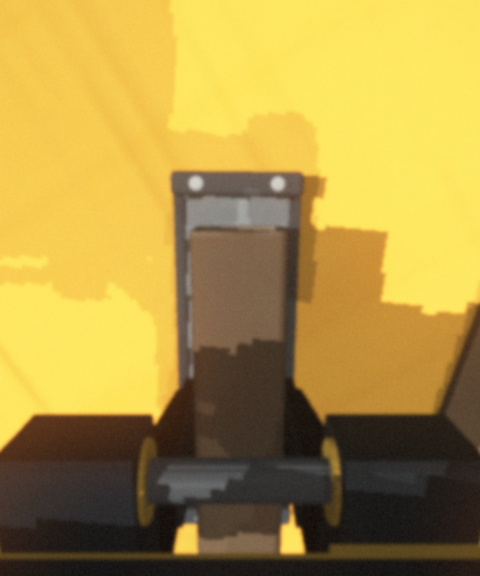

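The tube (crop columns 190–287) sits over the lane (185–293), almost centred and parallel. Its far end is at row 230 and the stop's inner face at about row 197.

```bash
python3 - <<'E'
from seg import *
c=pickle.load(open("pics/w8.pkl","rb"));e=np.array([535.7,-58.6,69.8]);u=np.array([np.cos(.098),np.sin(.098),0]);v=np.array([-u[1],u[0],0])
for p,z in [((239,230),89.6),((240,197),10),((236,183),22)]:
    q=plane(c,(130+p[0]/1.6,p[1]/1.6),z);print(q.round(1),(q-e)@u,(q-e)@v)
E
```

```text
[601.  -53.5  89.6] 65.48547864926202 -1.288609355561972
[610.2 -53.   10. ] 74.64283852518786 -1.7071645135198323
[615.6 -50.8  22. ] 80.25820411168446 -0.027811085825287112
```

>>> arm_command:
  delta_pos:
    - [0, 0, -0.08]
    - [0, 0, -0.15]
    - [0, 0, -0.185]
    - [0, 0, -0.197]
    - [0, 0, -0.197]
  delta_rot:
    - [0, 0, 0]
    - [0, 0, 0]
    - [0, 0, 0]
    - [0, 0, 0]
    - [0, 0, 0]
  claw: [1, 1, 1, 1, 1]

```text
t: 11.8
eef_pos: [535.5, -59.1, 20.9]
tcp_rot: [-3.141, 0.001, 0.095]
ft_force: [0.4, -0.5, -2.3]
opening: 0.316
grip_force: 30.0
```

>>> arm_command:
  delta_pos:
    - [0, 0, 0]
    - [0, 0, 0]
    - [0, 0, 0]
    - [0, 0, 0]
    - [0, 0, 0]
  delta_rot:
    - [0, 0, 0]
    - [0, 0, 0]
    - [0, 0, 0]
    - [0, 0, 0]
    - [0, 0, 0]
  claw: [1, 1, 0.6, 0.4, 0.4]

```text
t: 12.22
eef_pos: [536.0, -58.2, 21.5]
tcp_rot: [3.141, -0.001, 0.097]
ft_force: [0.2, 0.2, 0.6]
opening: 0.471
grip_force: 0.0
```

>>> arm_command:
  delta_pos:
    - [0, 0, 0]
    - [0, 0, 0]
    - [0, 0, 0]
    - [0, 0, 0]
    - [0, 0, 0]
  delta_rot:
    - [0, 0, 0]
    - [0, 0, 0]
    - [0, 0, 0]
    - [0, 0, 0]
    - [0, 0, 0]
  claw: [0, 0, 0, 0, 0]

```text
t: 12.63
eef_pos: [535.8, -58.1, 21.2]
tcp_rot: [3.141, -0.0, 0.097]
ft_force: [0.1, -1.0, -0.1]
opening: 0.815
grip_force: 0.0
```

>>> arm_command:
  delta_pos:
    - [0, 0, 0.1]
    - [0, 0, 0.26]
    - [0, 0, 0.42]
    - [0, 0, 0.58]
    - [0, 0, 0.64]
  delta_rot:
    - [0, 0, 0]
    - [0, 0, 0]
    - [0, 0, 0]
    - [0, 0, 0]
    - [0, 0, 0]
  claw: [0, 0, 0, 0, 0]

```text
t: 13.05
eef_pos: [537.1, -58.3, 186.3]
tcp_rot: [3.139, -0.006, 0.097]
ft_force: [0.1, 0.1, 0.6]
opening: 0.999
grip_force: 0.0
```

>>> arm_command:
  delta_pos:
    - [-0.17, -0.48, 0.16]
    - [-0.17, -0.48, 0.16]
    - [-0.17, -0.48, 0.16]
    - [-0.17, -0.48, 0.16]
    - [-0.17, -0.48, 0.16]
  delta_rot:
    - [0, 0, -0.062]
    - [0, 0, -0.062]
    - [0, 0, -0.062]
    - [0, 0, -0.062]
    - [0, 0, -0.062]
  claw: [0, 0, 0, 0, 0]

```text
t: 13.47
eef_pos: [492.8, -180.2, 222.0]
tcp_rot: [3.141, -0.001, -0.004]
ft_force: [0.5, -0.8, -0.4]
opening: 0.998
grip_force: 0.0
```

>>> arm_command:
  delta_pos:
    - [-0.17, -0.48, 0.16]
    - [-0.17, -0.48, 0.16]
    - [-0.17, -0.48, 0.16]
    - [-0.17, -0.48, 0.16]
    - [-0.17, -0.48, 0.16]
  delta_rot:
    - [0, 0, 0]
    - [0, 0, 0]
    - [0, 0, 0]
    - [0, 0, 0]
    - [0, 0, 0]
  claw: [0, 0, 0, 0, 0]

```text
t: 13.88
eef_pos: [450.6, -299.1, 261.1]
tcp_rot: [3.141, -0.0, -0.003]
ft_force: [-0.0, 1.0, 0.4]
opening: 0.999
grip_force: 0.0
```

```bash
python3 snap.py w9; python3 - <<'E'
import cv2
im=cv2.imread('pics/w9.png')[0:250,80:480];cv2.imwrite('pics/w9v.png',cv2.resize(im,None,fx=2,fy=2,interpolation=cv2.INTER_CUBIC))
E
```

```text
[ 450.84431242 -297.5859801   260.52498623] [ 525.64043972 -300.8220479   430.5730693 ]
```

View pics/w9v.png

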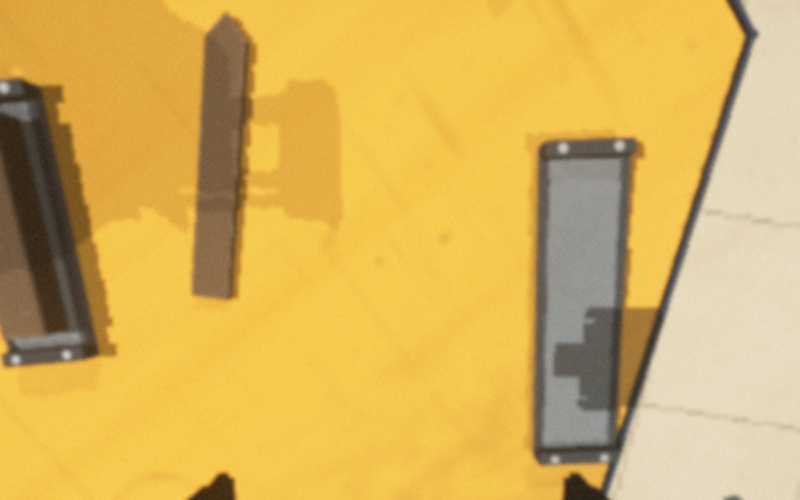

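The long cradle's screws are at (563,148), (619,146), (555,459) and (603,457). The flat bar's tip is at (226,14) and its square end at (193,295)–(235,298). The tube lies in the middle cradle at the left edge.

```bash
python3 - <<'E'
from seg import *
c=pickle.load(open("pics/w9.pkl","rb"));c1=pickle.load(open("pics/w1.pkl","rb"))
P=lambda u,v,z:plane(c,(80+u/2,v/2),z)
q=np.array([P(*p,22) for p in [(563,148),(619,146),(555,459),(603,457)]]);d=(q[0]+q[1]-q[2]-q[3])/2
print("cl",q.mean(0).round(1),np.degrees(np.arctan2(d[1],d[0])).round(1),np.linalg.norm(d).round(1))
t=P(226,14,6);b=(P(193,295,7)+P(235,298,7))/2;s=(P(207,42,6)+P(248,45,6))/2
for a in(t,s):
    d=a-b;print("flat",b.round(1),((a+b)/2).round(1),np.degrees(np.arctan2(d[1],d[0])).round(1),np.linalg.norm(d).round(1))
im=cv2.imread("pics/w1.png");g=cv2.cvtColor(im,cv2.COLOR_BGR2GRAY)
for x0,y0,uv in[(395,108,(563,148)),(420,108,(619,146))]:
    r=g[y0:y0+12,x0:x0+15]; k=cv2.minMaxLoc(cv2.GaussianBlur(r,(3,3),0))[3];p=(x0+k[0],y0+k[1]);print(p,tri(c1,p,c,(80+uv[0]/2,uv[1]/2)))
E
```

```text
cl [ 483.7 -420.8   22. ] 2.1 198.4
flat [ 493.5 -177.9    7. ] [ 576.4 -188.     6.5] -7.0 167.1
flat [ 493.5 -177.9    7. ] [ 568.6 -187.9    6.5] -7.6 151.5
(399, 114) (array([ 582.60806152, -400.89368846,   18.6333699 ]), np.float64(0.5594761740967588))
(427, 112) (array([ 584.51765169, -436.22958016,   16.13892063]), np.float64(0.8609507265868255))
```

>>> arm_command:
  delta_pos:
    - [0.4, 0.444, -0.4]
    - [0.4, 0.444, -0.4]
    - [0.4, 0.444, -0.4]
    - [0.4, 0.444, -0.4]
    - [0.4, 0.444, -0.4]
  delta_rot:
    - [0, 0, -0.089]
    - [0, 0, -0.089]
    - [0, 0, -0.089]
    - [0, 0, -0.089]
    - [0, 0, -0.089]
  claw: [0, 0, 0, 0, 0]

```text
t: 14.35
eef_pos: [551.7, -181.1, 157.2]
tcp_rot: [-3.139, 0.005, -0.136]
ft_force: [-0.6, 1.1, -0.5]
opening: 0.997
grip_force: 0.0
```

>>> arm_command:
  delta_pos:
    - [0.103, 0, -0.14]
    - [0.103, 0, -0.28]
    - [0.103, 0, -0.4]
    - [0.103, 0, -0.44]
    - [0.103, 0, -0.44]
  delta_rot:
    - [0, 0, 0]
    - [0, 0, 0]
    - [0, 0, 0]
    - [0, 0, 0]
    - [0, 0, 0]
  claw: [0, 0, 0, 0, 0]

```text
t: 14.77
eef_pos: [575.3, -185.3, 48.7]
tcp_rot: [-3.14, 0.005, -0.139]
ft_force: [-0.1, -0.3, 0.4]
opening: 1.001
grip_force: 0.0
```

```bash
python3 - <<'E'
from h import *
for i in range(3): read_camera("wrist")
s=state();print(s["t"],s["eef_pos"],s["tcp_rot"])
E
```

```text
14.9167 [ 577.20654681 -187.02876284   52.90169362] [ 3.14093711e+00 -2.02132202e-03 -1.40241098e-01]
```

>>> arm_command:
  delta_pos:
    - [0, 0, -0.09]
    - [0, 0, -0.15]
    - [0, 0, -0.175]
    - [0, 0, -0.185]
    - [0, 0, -0.19]
  delta_rot:
    - [0, 0, 0]
    - [0, 0, 0]
    - [0, 0, 0]
    - [0, 0, 0]
    - [0, 0, 0]
  claw: [0, 0, 0, 0, 0.3]

```text
t: 15.33
eef_pos: [577.0, -187.4, 4.8]
tcp_rot: [3.141, -0.001, -0.141]
ft_force: [0.2, -0.7, -0.1]
opening: 0.969
grip_force: 0.0
```

>>> arm_command:
  delta_pos:
    - [0, 0, 0]
    - [0, 0, 0]
    - [0, 0, 0]
    - [0, 0, 0]
    - [0, 0, 0]
  delta_rot:
    - [0, 0, 0]
    - [0, 0, 0]
    - [0, 0, 0]
    - [0, 0, 0]
    - [0, 0, 0]
  claw: [1, 1, 1, 1, 1]

```text
t: 15.75
eef_pos: [576.6, -187.2, 4.0]
tcp_rot: [3.141, -0.0, -0.141]
ft_force: [0.4, -0.2, -0.4]
opening: 0.639
grip_force: 0.0
```

>>> arm_command:
  delta_pos:
    - [0, 0, 0]
    - [0, 0, 0]
    - [0, 0, -0.002]
    - [0, 0, -0.002]
    - [0, 0, -0.002]
  delta_rot:
    - [0, 0, 0]
    - [0, 0, 0]
    - [0, 0, 0]
    - [0, 0, 0]
    - [0, 0, 0]
  claw: [1, 1, 1, 1, 1]

```text
t: 16.17
eef_pos: [576.5, -187.1, 3.1]
tcp_rot: [-3.142, 0.0, -0.141]
ft_force: [1.1, 2.3, -0.1]
opening: 0.289
grip_force: 1.0
```

>>> arm_command:
  delta_pos:
    - [0, 0, 0]
    - [0, 0, 0]
    - [0, 0, 0]
    - [0, 0, 0]
    - [0, 0, 0]
  delta_rot:
    - [0, 0, 0]
    - [0, 0, 0]
    - [0, 0, 0]
    - [0, 0, 0]
    - [0, 0, 0]
  claw: [1, 1, 1, 1, 1]

```text
t: 16.58
eef_pos: [576.4, -187.0, 3.1]
tcp_rot: [3.142, 0.0, -0.141]
ft_force: [0.6, 1.0, -2.0]
opening: 0.259
grip_force: 30.0
```

>>> arm_command:
  delta_pos:
    - [0, 0, 0.04]
    - [0, 0, 0.1]
    - [0, 0, 0.18]
    - [0, 0, 0.24]
    - [0, 0, 0.24]
  delta_rot:
    - [0, 0, 0]
    - [0, 0, 0]
    - [0, 0, 0]
    - [0, 0, 0]
    - [0, 0, 0]
  claw: [1, 1, 1, 1, 1]

```text
t: 17.0
eef_pos: [577.7, -187.7, 66.4]
tcp_rot: [3.14, -0.004, -0.141]
ft_force: [1.5, -0.3, -2.8]
opening: 0.255
grip_force: 30.0
```

>>> arm_command:
  delta_pos:
    - [-0.04, -0.1, 0]
    - [-0.1, -0.24, 0]
    - [-0.16, -0.39, 0]
    - [-0.22, -0.54, 0]
    - [-0.26, -0.66, 0]
  delta_rot:
    - [0, 0, 0.02]
    - [0, 0, 0.05]
    - [0, 0, 0.08]
    - [0, 0, 0.112]
    - [0, 0, 0.112]
  claw: [1, 1, 1, 1, 1]

```text
t: 17.42
eef_pos: [509.9, -354.3, 62.6]
tcp_rot: [-3.141, 0.001, 0.038]
ft_force: [1.2, -0.2, -2.8]
opening: 0.255
grip_force: 30.0
```

>>> arm_command:
  delta_pos:
    - [-0.05, -0.12, 0]
    - [-0.09, -0.22, 0]
    - [-0.111, -0.275, 0]
    - [-0.111, -0.275, 0]
    - [-0.111, -0.275, 0]
  delta_rot:
    - [0, 0, 0]
    - [0, 0, 0]
    - [0, 0, 0]
    - [0, 0, 0]
    - [0, 0, 0]
  claw: [1, 1, 1, 1, 1]

```text
t: 17.83
eef_pos: [483.3, -420.8, 62.5]
tcp_rot: [-3.141, 0.001, 0.034]
ft_force: [-0.6, 1.1, -2.3]
opening: 0.259
grip_force: 30.0
```

```bash
python3 snap.py w10; python3 - <<'E'
import cv2,numpy as np
from cell import *
print(state()["tcp_rot"])
im=cv2.imread('pics/w10.png');a=cv2.resize(im[0:360,130:430],None,fx=1.6,fy=1.6)
cv2.imwrite('pics/w10v.png',a)
E
```

```text
[ 483.73548203 -419.99378391   62.68345116] [ 558.41798119 -419.8626278   231.93741039]
[-3.14072573e+00  6.02615609e-04  3.52674667e-02]
```

View pics/w10v.png

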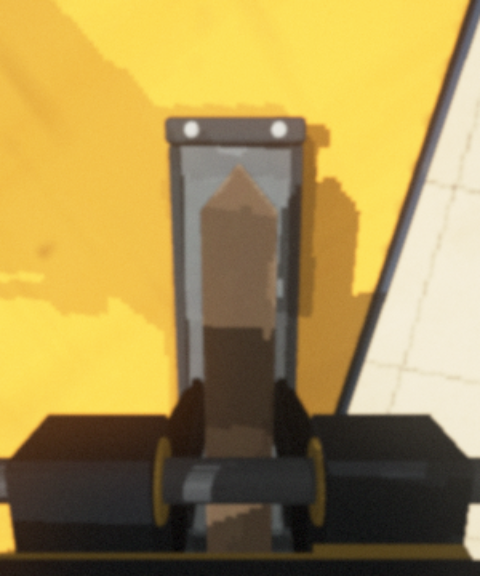

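The flat bar (crop columns 201–276) is parallel to and centred on the long lane (181–295). Its tip is at (237,166), with the stop's inner edge at about row 148 and the screws at (191,129) and (279,129).

```bash
python3 - <<'E'
from seg import *
c=pickle.load(open("pics/w10.pkl","rb"));e=np.array([483.6,-420.6,62.8]);u=np.array([np.cos(.035),np.sin(.035),0]);v=np.array([-u[1],u[0],0])
for p,z in [((237,166),66),((236,148),10),((191,129),22),((279,129),22)]:
    q=plane(c,(130+p[0]/1.6,p[1]/1.6),z);print(q.round(1),(q-e)@u,(q-e)@v)
E
```

```text
[ 567.5 -418.8   66. ] 83.9354406907537 -1.0936515353934282
[ 577.7 -417.7   10. ] 94.13489498076399 -0.4227593795573213
[ 583.  -400.1   22. ] 100.08194050472991 17.043563259706108
[ 584.2 -434.4   22. ] 100.04715093860447 -17.290478909025953
```

>>> arm_command:
  delta_pos:
    - [0, 0, -0.08]
    - [0, 0, -0.15]
    - [0, 0, -0.18]
    - [0, 0, -0.192]
    - [0, 0, -0.198]
  delta_rot:
    - [0, 0, 0]
    - [0, 0, 0]
    - [0, 0, 0]
    - [0, 0, 0]
    - [0, 0, 0]
  claw: [1, 1, 1, 1, 1]

```text
t: 18.3
eef_pos: [484.2, -420.0, 13.4]
tcp_rot: [-3.141, 0.0, 0.036]
ft_force: [0.3, 0.0, -1.5]
opening: 0.26
grip_force: 30.0
```

>>> arm_command:
  delta_pos:
    - [0, 0, 0]
    - [0, 0, 0]
    - [0, 0, 0]
    - [0, 0, 0]
    - [0, 0, 0]
  delta_rot:
    - [0, 0, 0]
    - [0, 0, 0]
    - [0, 0, 0]
    - [0, 0, 0]
    - [0, 0, 0]
  claw: [1, 1, 1, 0.7, 0.5]

```text
t: 18.72
eef_pos: [484.0, -421.2, 14.4]
tcp_rot: [3.141, -0.001, 0.035]
ft_force: [-0.1, -0.1, -0.7]
opening: 0.326
grip_force: 0.0
```

>>> arm_command:
  delta_pos:
    - [0, 0, 0]
    - [0, 0, 0]
    - [0, 0, 0]
    - [0, 0, 0]
    - [0, 0, 0]
  delta_rot:
    - [0, 0, 0]
    - [0, 0, 0]
    - [0, 0, 0]
    - [0, 0, 0]
    - [0, 0, 0]
  claw: [0, 0, 0, 0, 0]

```text
t: 19.13
eef_pos: [483.7, -420.9, 13.7]
tcp_rot: [3.141, -0.0, 0.035]
ft_force: [-0.0, -0.1, -0.2]
opening: 0.663
grip_force: 0.0
```

>>> arm_command:
  delta_pos:
    - [0, 0, 0]
    - [0, 0, 0.08]
    - [0, 0, 0.22]
    - [0, 0, 0.38]
    - [0, 0, 0.54]
  delta_rot:
    - [0, 0, 0]
    - [0, 0, 0]
    - [0, 0, 0]
    - [0, 0, 0]
    - [0, 0, 0]
  claw: [0, 0, 0, 0, 0]

```text
t: 19.55
eef_pos: [483.4, -420.5, 149.8]
tcp_rot: [-3.141, 0.001, 0.035]
ft_force: [-0.1, 0.6, 0.7]
opening: 0.981
grip_force: 0.0
```

>>> arm_command:
  delta_pos:
    - [-0.2, 0.4, 0.4]
    - [-0.2, 0.4, 0.4]
    - [-0.2, 0.4, 0.4]
    - [-0.2, 0.4, 0.4]
    - [-0.2, 0.4, 0.4]
  delta_rot:
    - [0, 0, 0]
    - [0, 0, 0]
    - [0, 0, 0]
    - [0, 0, 0]
    - [0, 0, 0]
  claw: [0, 0, 0, 0, 0]

```text
t: 19.97
eef_pos: [433.3, -318.9, 252.7]
tcp_rot: [3.138, -0.004, 0.037]
ft_force: [0.3, 0.2, 0.1]
opening: 1.004
grip_force: 0.0
```

```bash
python3 snap.py w11; python3 - <<'E'
from seg import *
c=pickle.load(open("pics/w11.pkl","rb"));h=cv2.cvtColor(cv2.imread("pics/w11.png"),cv2.COLOR_BGR2HSV)
m=((h[:,:,1]>75)&(h[:,:,1]<165)&(h[:,:,0]<20)).astype(np.uint8)*255;m[240:]=0
m=cv2.morphologyEx(m,cv2.MORPH_OPEN,np.ones((3,3)))
for k in cv2.findContours(m,cv2.RETR_EXTERNAL,cv2.CHAIN_APPROX_NONE)[0]:
    if cv2.contourArea(k)<400: continue
    P=np.array([plane(c,p,18) for p in cv2.boxPoints(cv2.minAreaRect(k))]);e=sorted([P[1]-P[0],P[2]-P[1]],key=np.linalg.norm)
    print(P.mean(0).round(1),np.linalg.norm(e,axis=1).round(1),(np.degrees(np.arctan2(e[1][1],e[1][0]))%180).round(1))
E
```

```text
[ 433.80099757 -320.16299478  250.84283232] [ 507.62460523 -317.08086876  422.41269695]
[ 483.6 -420.8   18. ] [ 25.5 164.8] 0.9
[540.3 -55.1  18. ] [ 47. 144.] 7.1
```

```bash
python3 -c "
from cell import *
print(job_done())"
```

```text
the job is handed in; nothing more can be done
None
```

All three offcuts are in their matching cradles and released (placed hex bar, square tube, flat bar, in about 20 s); the channel and packing block were never touched, and the job is handed in.

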